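Slide the chassis plate out for pick-up

ROBOT

A 6-joint arm with a two-finger parallel gripper is mounted at the origin on the work surface. World frame = base frame: x ahead of the robot, y to its left, z up, the work surface at z = 0. Lengths are in mm, angles in degrees, forces in N, time in s.
With the tool pointing down it reaches from about 275 to 850 mm from the base axis. Payload 19 kg.
Tool frame: the origin (TCP) lies on the centre line of the jaws, within the pads' length; the fingertips stand 11 mm ahead of it and the grasp point (between the pads) lies 8 mm behind it; z points along the fingers, y is the line along which they close (so a half turn about z gives the same grasp; the last joint's range is limited). The gripper opens to 85 mm and grips with 20 to 120 N. Pads are 22 mm wide; open, the fingers measure 114 mm over their backs; the gripper's body (76 mm by 85 mm) begins 54 mm behind the grasp point. The pads swing forward as they close: fully open they stand 13 mm farther back than shut.
Start: joints at [-74.656, 8.623, 82.357, -0, 89.026, -7.678], TCP at [224.84, -529.183, 212.067] pointing down, gripper open.
Joint ranges: [-160.23, 160.23], [-39.13, 120.54], [6.94, 153.29], [-79.49, 259.48], [9.18, 160.14], [-161.06, 161.06]. Speed limits (degrees/s): [108.29, 108.29, 127.2, 172.46, 172.46, 172.46].

INTERFACE

Orientations are given as [roll, pitch, yaw] about the fixed x, y, z axes, in that order (R = Rz(yaw) Ry(pitch) Rx(roll)).
In Python, from cell import env, monitor, viewer, look_for, outline_of gives the robot as it stands. Calls block until the motion is done:
- env.move_to(position, orientation): joint-space move of the TCP to a pose.
- env.movel(position, rotation=None, max_speed=150): straight line of the TCP; rotation=None keeps the orientation; max_speed is the mean speed in mm/s.
- env.move_joints(angles): joint-space move.
- env.gripper_to(opening, squeeze=None): opening from 0.0 (shut) to 1.0 (fully open); squeeze is the grip in N (None keeps the last); returns when the fingers have stopped.
- env.hold(seconds).
- env.inverse_kinematics(position, orientation): joint angles nearest the present ones, or None.
- monitor.observe(): the state.
- viewer.capture(name): name is "side" or "top"; returns the picture (420x560x3 uint8, red, green, blue); there is no depth.
- viewer.get_calibration(name): a dict with "fx", "fy", "cx", "cy" (pixels), "camera_from_world" (4x4, takes a point from world to camera coordinates). Camera axes: x right, y down, z forward; pixel columns grow to the right and rows downward; lengths in mm; the calibration is good to about 2 mm. A picture is of the moment at which its call begins. get_calibration takes no time and is no camera call.
A pose or a line that the arm cannot do raises env.IKError and nothing moves.
- env.close_job(): hands the job in; it is judged then, once.
Trained networks look in the newest picture that a camera, given by its name, has taken for a name from the list of things; names that differ only in an ending like _2 or _b are one class to them, and where a whole thing is asked for, a point or a joint stands for the part that bears it (a point fixed in the world has none). Each returns a list of dicts, best first, with "conf" (0 to 1); they miss things now and then, are a little off and sometimes report something else, mostly with a low value. They report only what shows in the picture. A call takes as long as a camera call. They do not tell look-alikes from the thing itself.
- look_for(camera, label): "point" ([column, row] in pixels, amid what is visible of it).
- outline_of(camera, label): "pixels" (420x560 bool, what is visible of it) and "point" ([column, row] in pixels, amid what is visible of it).
The state is a dict: "t": time; "qpos": joint angles; "qd": joint speeds; "joint_efforts": joint torques, N m; "tcp_pos": TCP position; "ee_rot": TCP orientation; "wrist_force": force on the tool from outside, world axes, zero at the start; "moment": the same for the moment, N m; "finger_gap": opening from 0.0 (shut) to 1.0 (fully open); "grip_force": force on a finger pad.
Only numpy, scipy, OpenCV 4.12 (cv2) and the standard library are available. Lean on these libraries where they do the work, as an engineer would, in place of code of your own. Each camera call takes 0.05 s, during which the arm holds its last target. There are 200 camera calls.

TASK

On the two-lane plywood stand, find the aluminium plate with the big round hole. First tip the steel stop at the mouth of its lane outwards so that it drops down, then push that plate along its lane until about 40 mm of it overhangs the mouth, lying flat and still in its lane, so that its edge can be taken later. Only push with the fingertips: do not lift or carry the plate; leave the plain plate, the stop of its lane and everything else where they are, and finish clear of the work.

Things in the scene. Friction and masses are not known exactly. Their poses are not given: they have to be found in the camera images.
- stand: Fixed plywood stand, 182 (x) x 280 (y) mm. Origin: centre of its footprint, on the table. Two lanes run along its y axis, centred at x = -45 mm (near) and +45 mm (far), each 76 mm wide between ribs that rise 8 mm above the deck. The deck (lane floor) is 60 mm above the table, y = -140 to +140 mm. The mouth of each lane, with its stop, is the deck's edge at y = +140; the other end is open.
- holed_mid (a point): The plate to push: flat aluminium, 70 (x) x 140 (y) x 6 (z) mm, 0.11 to 0.18 kg, with a 40 mm round hole in its middle. This point is the hole's centre, half-way up; y along the plate, z up. It lies in either lane with 3 mm play each side, its front edge 45 to 90 mm short of the mouth at the start, at least 50 mm of bare deck behind it.
- plain: The other plate, same size but without a hole, about 0.16 kg, lying in the other lane. Leave alone. Origin: centre of its underside.
- flap_near (a joint): Stop at the mouth of the near lane (stand x = -45 mm): hinge angle, rad. 0 upright; -0.2 leaning in over the deck (its rest, by its own weight); grows as it tips outwards (stand +y). Well past upright it falls by itself to 2.7, hanging below the deck. Under 1 N at its top edge tips it.
- flap_far (a joint): The same stop for the far lane (stand x = +45 mm).
- flap_near_top (a point): Middle of the top edge of the near lane's stop, a steel flap 60 mm wide and 5 mm thick that stands 28 mm above the deck when upright. Its hinge axis lies along stand x, 36 mm from this edge, 6 mm beyond the mouth and 8 mm below the deck surface.
- flap_far_top (a point): The same point on the far lane's stop, which is identical.
- hub: Bystander: brass wheel hub, 32 mm wide, 28 mm high, standing on the plain plate. Origin: centre of its underside.
- jar: Bystander: screw jar, 48 mm wide, 55 mm high, beside the stand on its +x side. Origin: centre of its underside.
- driver: Bystander: screwdriver, 170 mm long, lying on the table beside the stand on its -x side, roughly along the lanes. Origin: under its middle.
- mug: Bystander: white mug, 76 mm wide, 90 mm high. Origin: centre of its underside.
- can: Bystander: can, 56 mm wide, 115 mm high. Origin: centre of its underside.
- tyre: Bystander: rubber tyre lying flat, 110 mm wide, 30 mm high. Origin: centre of its underside.
Mind the look-alikes: they are no part of the job. What is shaped like the part that bears holed_mid but blue, orange or turquoise is not meant.

How it is judged (in metres and radians):
On the way, in this order (a step that is already met when the one before it is completed fails the run):
1. the stop of the holed plate's lane is tipped down while that plate is still where it was (within 20 mm) (((x of holed_mid in the frame of stand above 0 m and value of joint flap_far above 2.3 rad) or (x of holed_mid in the frame of stand below 0 m and value of joint flap_near above 2.3 rad)) and distance of holed_mid from where it was at the start of the episode below 0.02 m), for 0.2 s.
2. the holed plate overhangs the mouth by 27 to 53 mm, flat in its lane (y of holed_mid in the frame of stand between 0.097 and 0.123 m and angle between holed_mid's own z axis and vertical below 0.06 rad and height (world z) of holed_mid between 0.06 and 0.067 m and angle between the y axis of holed_mid and the y axis of stand, either way round below 0.1 rad and (x of holed_mid in the frame of stand between -0.051 and -0.039 m or x of holed_mid in the frame of stand between 0.039 and 0.051 m)), for 0.2 s.
At the end, for the whole second after the job is handed in: The holed plate lies flat (within 0.06 rad) and straight in its lane at deck height, its front edge 40 mm (27 to 53 mm) beyond the mouth, and the stop of its lane hangs down (above 2.3 rad) (all of step 2 and ((x of holed_mid in the frame of stand above 0 m and value of joint flap_far above 2.3 rad) or (x of holed_mid in the frame of stand below 0 m and value of joint flap_near above 2.3 rad))); the robot touches nothing.
It fails at once if the holed plate is lifted or carried (more than 8 mm up) or tipped (height (world z) of holed_mid above 0.071 m or angle between holed_mid's own z axis and vertical above 0.15 rad).
It fails at once if the holed plate is pushed off the stand (height (world z) of holed_mid below 0.055 m).
It fails at once if the plain plate is moved by more than 10 mm (distance of plain from where it was at the start of the episode above 0.01 m).
It fails at once if the plain plate's stop is tipped ((x of holed_mid in the frame of stand above 0 m and value of joint flap_near above 0.3 rad) or (x of holed_mid in the frame of stand below 0 m and value of joint flap_far above 0.3 rad)).
It fails at once if a bystander is moved (hub 15 mm; jar, driver, mug, can or tyre 20 mm) (distance of hub from where it was at the start of the episode above 0.015 m or distance of any of jar, driver, mug, can, tyre from where it was at the start of the episode above 0.02 m).
It also fails if it takes over 45 s, if anything falls off the work surface, if the arm or the gripper's body presses on something with over 40 N, if the wrist force passes 120 N, or if a joint passes its speed limit or range.

## Working session

There is one attempt and no reset: what is moved stays moved. The work goes in short steps, each a Python script; the robot and the scene stay as the last script left them, time stands still between calls to the robot, and variables do not carry over. Pictures are saved under pics/ and viewed, at most 13 in all, crops included, and the job is handed in when it is done.

```bash
mkdir -p pics; ls; python3 - <<'E'
from cell import env, monitor, viewer, look_for, outline_of
import cv2
for c in ("side","top"):
    im=viewer.capture(c); cv2.imwrite(f"pics/{c}0.png",im[...,::-1])
    k=viewer.get_calibration(c); print(c,k)
    for l in ("stand","holed_mid","plain","flap_near_top","flap_far_top","hub","jar","driver","mug","can","tyre"):
        print(l,[(d["point"],round(d["conf"],2)) for d in look_for(c,l)][:4])
E
```

```text
pics
side {'fx': 432.37775155364216, 'fy': 432.37775155364216, 'cx': 281.79683502283837, 'cy': 210.0158221018364, 'camera_from_world': array([[ 9.99020503e-01, -4.12098835e-02,  1.61176962e-02,
        -5.33364142e+02],
       [-2.16814331e-02, -7.73396673e-01, -6.33551499e-01,
         7.23006633e+01],
       [ 3.85739561e-02,  6.32581482e-01, -7.73532623e-01,
         1.06838684e+03],
       [ 0.00000000e+00,  0.00000000e+00,  0.00000000e+00,
         1.00000000e+00]])}
stand [([276.9, 229.5], 0.58)]
holed_mid [([350.6, 276.4], 0.96), ([358.2, 187.0], 0.88), ([294.9, 221.3], 0.66), ([220.3, 342.9], 0.63)]
plain [([259.6, 219.0], 0.86)]
flap_near_top [([274.5, 171.8], 0.45)]
flap_far_top [([307.1, 172.8], 0.6)]
hub [([256.6, 209.7], 0.52)]
jar [([330.4, 209.0], 0.82), ([213.9, 228.6], 0.21)]
driver []
mug [([235.0, 116.2], 0.57)]
can [([300.2, 121.3], 0.79)]
tyre [([351.5, 371.8], 0.64)]
top {'fx': 418.0194099109472, 'fy': 418.0194099109472, 'cx': 279.8772336376589, 'cy': 215.0364138974882, 'camera_from_world': array([[ 1.98415522e-02, -9.99796486e-01, -3.64674356e-03,
         1.12870936e+01],
       [-9.93162530e-01, -1.92899438e-02, -1.15135078e-01,
         5.24890614e+02],
       [ 1.15041301e-01,  5.90626772e-03, -9.93343151e-01,
         1.24805856e+03],
       [ 0.00000000e+00,  0.00000000e+00,  0.00000000e+00,
         1.00000000e+00]])}
stand [([278.7, 215.8], 0.58)]
holed_mid [([374.4, 259.5], 0.75), ([273.9, 203.7], 0.72), ([319.9, 156.8], 0.63), ([227.0, 143.3], 0.6)]
plain [([278.9, 233.2], 0.76)]
flap_near_top [([230.9, 214.6], 0.63)]
flap_far_top [([242.4, 180.7], 0.63)]
hub []
jar [([269.0, 172.4], 0.61)]
driver [([284.0, 268.0], 0.5)]
mug [([152.5, 251.5], 0.89)]
can [([165.6, 187.7], 0.95)]
tyre [([410.0, 174.8], 0.64), ([278.6, 215.1], 0.37)]
```

```bash
python3 - <<'E'
import cv2
a=cv2.imread("pics/side0.png");b=cv2.imread("pics/top0.png")
cv2.imwrite("pics/a1.png",cv2.resize(a[130:370,180:400],None,fx=2.5,fy=2.5,interpolation=3))
cv2.imwrite("pics/b1.png",cv2.resize(b[120:300,190:420],None,fx=3.3,fy=3.3,interpolation=3))
E
```

```text
(no output)
```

View pics/a1.png

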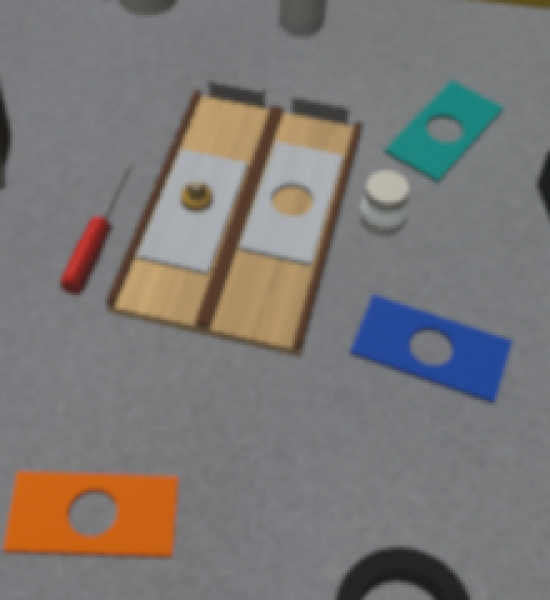

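View pics/b1.png

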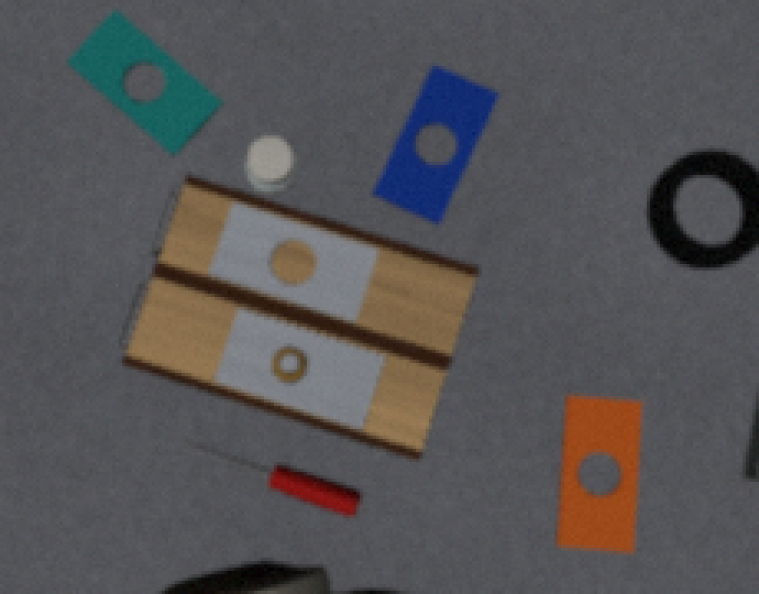

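The plates with a hole are the silver one on the stand's far lane (side ≈(297,210), top ≈(278,199)) and the turquoise (side (358,182)), blue (side (352,269)) and orange (side (217,335)) look-alikes. Only the silver one is aluminium and on the stand, and the enlarged crops confirm it. The hub is on the plain plate in the near lane, so the stop to tip is flap_far.

```bash
cat > h.py <<'E'
import numpy as np, cv2
from scipy.optimize import least_squares
from cell import env, monitor, viewer, look_for, outline_of
def proj(c,P):
    k=viewer.get_calibration(c); T=k["camera_from_world"]
    q=np.atleast_2d(P)@T[:3,:3].T+T[:3,3]
    return np.c_[k["fx"]*q[:,0]/q[:,2]+k["cx"],k["fy"]*q[:,1]/q[:,2]+k["cy"]]
def unproj(c,uv,z):
    k=viewer.get_calibration(c); T=k["camera_from_world"]; R=T[:3,:3]
    d=R.T@np.array([(uv[0]-k["cx"])/k["fx"],(uv[1]-k["cy"])/k["fy"],1]); o=-R.T@T[:3,3]
    return o+d*(z-o[2])/d[2]
def Rz(a): c,s=np.cos(a),np.sin(a); return np.array([[c,-s,0],[s,c,0],[0,0,1.]])
def to_world(p,S): return np.atleast_2d(S)@Rz(p[2]).T+[p[0],p[1],0]
def to_stand(p,W): return (np.atleast_2d(W)-[p[0],p[1],0])@Rz(p[2])
E
python3 - <<'E'
from h import *
C=np.array([[91,140,68],[91,-140,68],[-91,-140,68],[-91,140,68.]])
S=np.array([[361,123],[299,347],[110,306],[198,92]])/2.5+[180,130]
T=np.array([[187,178],[478,270],[421,456],[124,361]])/3.3+[190,120]
f=lambda p:np.r_[(proj("side",to_world(p,C))-S).ravel(),(proj("top",to_world(p,C))-T).ravel()]
g=unproj("top",T.mean(0),68)
r=least_squares(f,[g[0],g[1],0],x_scale=[100,100,.3])
print(r.x,np.degrees(r.x[2]));print(f(r.x).reshape(-1,2).round(1)); np.save("pose.npy",r.x)
s=lambda c,a,z:print(c,a,to_stand(r.x,unproj(c,a,z)).round(1))
tp=lambda a:np.array(a)/3.3+[190,120]; sd=lambda a:np.array(a)/2.5+[180,130]
for a in ([292,262],[220,240],[368,285]): s("top",tp(a),66)
for a in ([292,200],[308,147],[276,256]): s("side",sd(a),66)
for a in ([264,175.]),: pass
print("far flap top side"); 
for a in ([292,99],[350,110]): s("side",sd(a),87)
for a in ([160,250],[178,188]): s("top",tp(a),87)
print("jar",[to_stand(r.x,unproj("top",tp([268,160]),55)).round(0)],"can",to_stand(r.x,unproj("top",[165.6,187.7],80)).round(0),"mug",to_stand(r.x,unproj("top",[152.5,251.5],60)).round(0))
E
```

```text
[ 5.21412548e+02  1.51520450e+01 -2.92486940e-01] -16.75826721739489
[[ 0.3 -0.1]
 [ 1.1  0.3]
 [-2.2 -1.3]
 [-2.1 -0.9]
 [ 0.2 -2.1]
 [ 1.2 -1.7]
 [ 0.3  0.4]
 [-0.1 -0.1]]
top [278.48484848 199.39393939] [[40.7 24.1 66. ]]
top [256.66666667 192.72727273] [[39.9 92.4 66. ]]
top [301.51515152 206.36363636] [[ 41.8 -47.7  66. ]]
side [296.8 210. ] [[44.5 22.1 66. ]]
side [303.2 188.8] [[44.4 94.2 66. ]]
side [290.4 232.4] [[ 45.4 -47.8  66. ]]
far flap top side
side [296.8 169.6] [[ 17. 136.  87.]]
side [320. 174.] [[ 77.8 136.3  87. ]]
top [238.48484848 195.75757576] [[ 11.9 138.1  87. ]]
top [243.93939394 176.96969697] [[ 70.1 140.7  87. ]]
jar [array([[126.,  75.,  55.]])] can [[-31. 353.  80.]] mug [[-221.  331.   60.]]
```

```bash
cat >> h.py <<'E'
P=np.load("pose.npy")
def W(x,y,z): return to_world(P,[x,y,z])[0]
def st(tag=""):
    o=monitor.observe(); print(tag,round(o["t"],2),to_stand(P,o["tcp_pos"]).round(1),np.round(o["wrist_force"],1),round(o["finger_gap"],2))
E
python3 - <<'E'
from h import *
o=monitor.observe(); print(o["t"],o["ee_rot"])
yaw=np.degrees(P[2])
best=None
for a in (yaw+90,yaw-90):
    q=env.inverse_kinematics(W(45,112,150),[180,0,a]); print(a,None if q is None else np.round(q,0))
    if q is not None:
        d=np.abs(np.array(q)-o["qpos"]).max()
        if best is None or d<best[0]: best=(d,a)
R=[180,0,best[1]]; print(best); np.save("R.npy",R)
env.gripper_to(0.0)
env.move_to(W(45,112,150),R); st("above")
env.movel(W(45,112,86)); st("down")
env.movel(W(45,150,86),max_speed=60); st()
env.movel(W(45,188,84),max_speed=100); st("end")
env.movel(W(45,188,170)); st()
env.move_to(W(45,-85,150),R); st("back")
for c in ("side","top"): cv2.imwrite(f"pics/{c}2.png",viewer.capture(c)[...,::-1])
a=cv2.imread("pics/side2.png")[130:290,200:360];b=cv2.imread("pics/top2.png")[140:280,200:360]
cv2.imwrite("pics/c2.png",np.hstack([cv2.resize(a,(400,400)),cv2.resize(b,(400,350)) if 0 else cv2.copyMakeBorder(cv2.resize(b,(400,350)),0,50,0,0,0)]))
E
```

```text
1.2 [-1.79995896e+02 -1.50024923e-03  2.30223268e+01]
73.24173278260511 [ 3. 14. 83. -0. 83. 20.]
-106.75826721739489 [   3.   14.   83.    0.   83. -160.]
(np.float64(77.77398306323823), np.float64(73.24173278260511))
above 4.59 [[ 45.4 111.3 150. ]] [-0.1 -0.7  0.1] 0.0
down 5.17 [[ 45.4 111.9  86.7]] [ 0.4 -1.  -0.1] 0.0
 5.95 [[ 44.9 149.9  85.9]] [0.  0.6 0.4] 0.0
end 6.48 [[ 44.8 188.4  83.7]] [ 0.2 -0.1 -0.5] 0.0
 7.21 [[ 44.7 187.7 169.1]] [-0.2 -0.  -0.9] -0.0
back 8.27 [[ 45.2 -84.1 150. ]] [ 0.2 -0.3 -0.3] 0.0
```

View pics/c2.png

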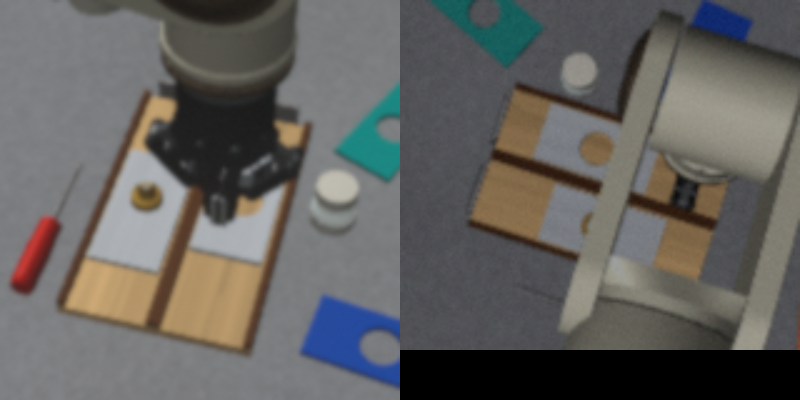

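The picture shows the far plate unmoved. The arm hides most of the far stop, and a dark patch remains at about side px (314,175), so I can't tell yet whether it dropped. I'll project the up and hanging positions and look again with the arm out of the way.

```bash
python3 - <<'E'
from h import *
R=list(np.load("R.npy"))
for th in (-.2,2.7):
    for x in (15,75):
        p=W(x,146+36*np.sin(th),52+36*np.cos(th)); print(th,x,proj("side",p).round(0),proj("top",p).round(0))
env.move_to(W(45,-230,190),R); st()
for c in ("side","top"): cv2.imwrite(f"pics/{c}3.png",viewer.capture(c)[...,::-1])
a=cv2.imread("pics/side3.png")[140:240,250:350];b=cv2.imread("pics/top3.png")[160:240,215:315]
cv2.imwrite("pics/c3.png",np.hstack([cv2.resize(a,(400,400)),cv2.copyMakeBorder(cv2.resize(b,(400,320)),0,80,0,0,0)]))
E
```

```text
-0.2 15 [[296. 169.]] [[239. 195.]]
-0.2 75 [[319. 173.]] [[245. 176.]]
2.7 15 [[297. 181.]] [[234. 196.]]
2.7 75 [[319. 185.]] [[240. 178.]]
 9.02 [[  45.1 -229.9  190. ]] [ 0.5  0.3 -0.3] 0.0
```

View pics/c3.png

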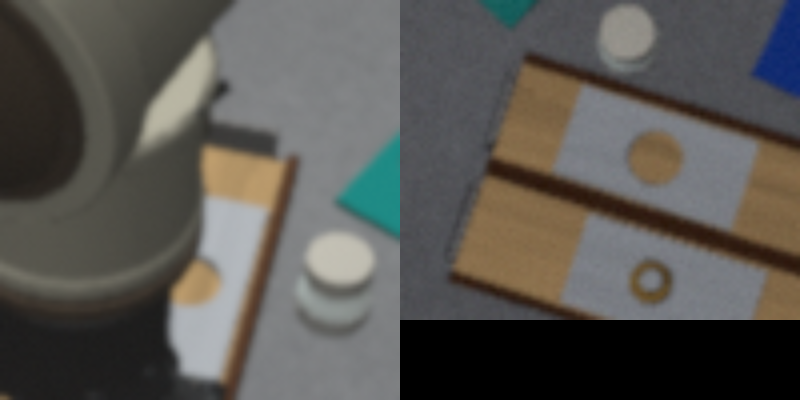

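The far stop is still up: in the left crop the dark flap shows at (240,138), about side px (310,174). My first sweep passed too high or let it fall back. I'll sweep lower and then press down beyond the mouth.

```bash
python3 - <<'E'
from h import *
R=list(np.load("R.npy"))
print(proj("side",W(45.2,-84.1,139)),proj("top",W(45.2,-84.1,139)), "seen (288,215) (313,220)")
env.move_to(W(45,114,130),R)
env.movel(W(45,114,77),max_speed=100); st("down")
env.movel(W(45,135,77),max_speed=50); st()
env.movel(W(45,155,77),max_speed=50); st()
cv2.imwrite("pics/side4.png",viewer.capture("side")[...,::-1]);cv2.imwrite("pics/top4.png",viewer.capture("top")[...,::-1])
env.movel(W(45,182,77),max_speed=80); st()
env.movel(W(45,187,56),max_speed=80); st("low")
env.movel(W(45,205,56),max_speed=80); st()
env.movel(W(45,205,150)); st()
env.move_to(W(45,-90,130),R); st()
cv2.imwrite("pics/side5.png",viewer.capture("side")[...,::-1]);
f=lambda n,r0,c0:cv2.resize(cv2.imread(n)[r0:r0+100,c0:c0+100],(400,400))
cv2.imwrite("pics/c5.png",np.hstack([f("pics/side4.png",100,250),f("pics/side5.png",140,250)]))
E
```

```text
[[287.37348265 225.39798196]] [[315.5167726  205.63588681]] seen (288,215) (313,220)
down 11.12 [[ 45.3 113.9  77.5]] [-0.3  0.3  1. ] 0.0
 11.68 [[ 44.9 135.2  76.9]] [-0.4 -0.1  0.6] -0.0
 12.23 [[ 44.9 155.2  76.9]] [ 0.8 -0.1  0.1] 0.0
 12.82 [[ 44.8 182.5  76.8]] [ 0.6 -0.1 -0.4] 0.0
low 13.24 [[ 44.7 186.8  55.2]] [ 0.3 -0.3  0.6] 0.0
 13.62 [[ 44.9 205.6  56.1]] [ 0.1 -0.5  0.1] -0.0
 14.39 [[ 44.7 204.7 148.9]] [-0.4 -0.9 -0.7] 0.0
 15.53 [[ 45.2 -89.2 130. ]] [-0.3  0.4  0.2] 0.0
```

View pics/c5.png

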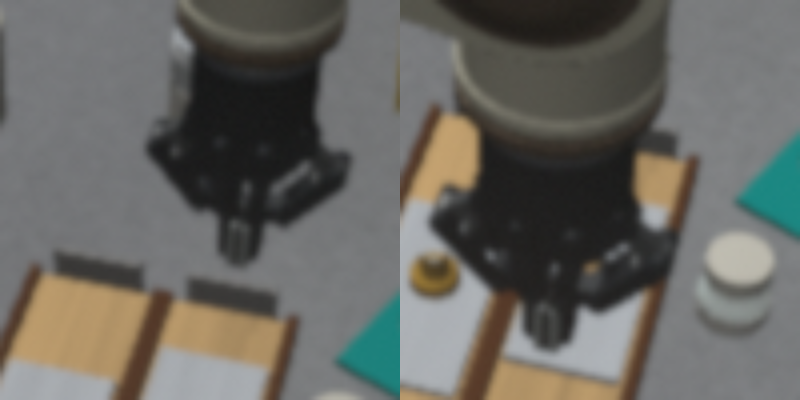

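```bash
python3 - <<'E'
from h import *
im=viewer.capture("top"); cv2.imwrite("pics/top6.png",im[...,::-1]); o=monitor.observe(); print(o["tcp_pos"].__repr__(),o["ee_rot"])
print("side now",proj("side",W(45.2,-89.2,119)),"seen 286.5,227; z->",[ (z,proj("side",W(45.2,-89.2,z)).round(0)) for z in(130,140,150)])
print("side4",[(z,proj("side",W(45,155,z)).round(0)) for z in (66,80,90,100)],"seen 309.5,165.5")
print("top now",proj("top",W(45.2,-89.2,119)), "top4",proj("top",W(45,155,66)))
u,v=proj("top",W(45.2,-89.2,119))[0].astype(int)
u4,v4=proj("top",W(45,155,66))[0].astype(int)
a=im[v-50:v+50,u-50:u+50,::-1].copy(); b=cv2.imread("pics/top4.png")[v4-50:v4+50,u4-50:u4+50].copy()
cv2.imwrite("pics/c6.png",np.hstack([cv2.resize(a,(400,400)),cv2.resize(b,(400,400))]))
E
```

```text
array([539.08384445, -82.97444476, 129.96524268]) [ 1.79998738e+02 -1.14053201e-02  7.33216898e+01]
side now [[286.57270223 232.74191044]] seen 286.5,227; z-> [(130, array([[287., 230.]])), (140, array([[287., 227.]])), (150, array([[287., 224.]]))]
side4 [(66, array([[308., 172.]])), (80, array([[309., 168.]])), (90, array([[309., 166.]])), (100, array([[309., 163.]]))] seen 309.5,165.5
top now [[316.65684839 207.14453371]] top4 [[237.38072012 184.80851641]]
```

View pics/c6.png

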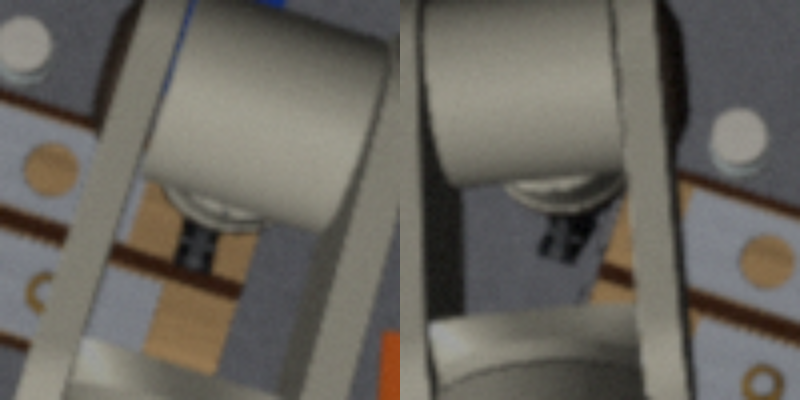

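The hidden tip in the top view fits sideways. In the side view the tip sits about 20–25 mm higher than predicted (seen row 227, predicted 233), which explains both misses with no force. I'll measure the true tip height by a careful touch on the bare deck behind the plate.

```bash
python3 - <<'E'
from h import *
env.movel(W(45,-95,78),max_speed=150); env.hold(.1); st("78")
z=78
while z>36:
    z-=2; env.movel(W(45,-95,z),max_speed=40)
    o=monitor.observe(); fz=o["wrist_force"][2]
    if abs(fz)>3.5: break
st("touch %g"%z)
env.movel(W(45,-95,z+4),max_speed=40); env.hold(.1); st("up")
cv2.imwrite("pics/side7.png",viewer.capture("side")[...,::-1])
E
```

```text
78 16.23 [[ 45.7 -94.7  79.2]] [ 0.6 -0.1  0.7] -0.0
touch 40 20.98 [[ 45.4 -95.   40.8]] [-2.9 -0.  12.1] 0.01
up 21.32 [[ 45.  -95.   43.9]] [-0.   0.1  1.1] 0.0
```

```bash
python3 - <<'E'
from h import *
print(proj("side",W(45,-95,63)),proj("side",W(45,-95,33)),proj("side",W(45,-106,63)))
cv2.imwrite("pics/c7.png",cv2.resize(cv2.imread("pics/side7.png")[160:280,220:370],(750,600)))
E
```

```text
[[285.26468467 249.2951527 ]] [[284.97727238 256.54788118]] [[284.07910263 253.20178216]]
```

View pics/c7.png

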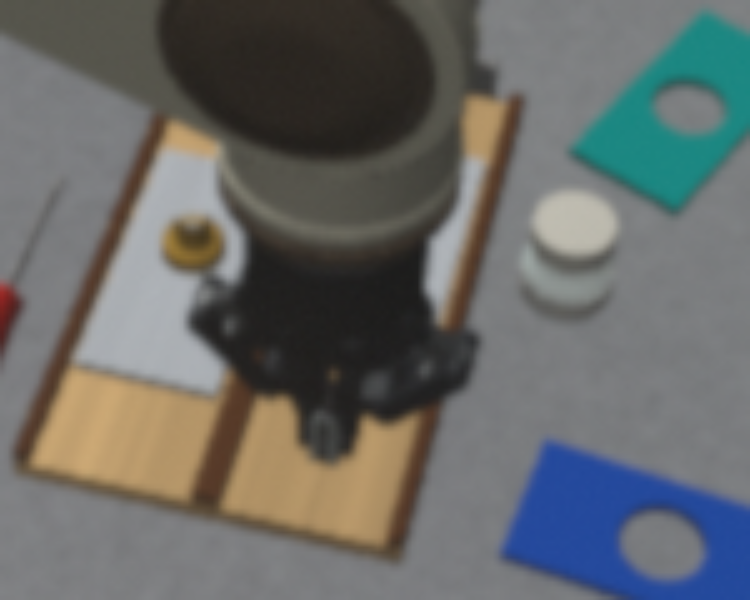

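The picture shows the shut fingertips in mid-lane at about side px (286,252), just above the deck. That confirms the true tip is about 19 mm above the reported TCP. I'll repeat the sweep with that correction.

```bash
python3 - <<'E'
from h import *
R=list(np.load("R.npy")); D=-19  # TCP z = tip z + D
env.movel(W(45,-95,115+D),max_speed=200)
env.move_to(W(45,114,115+D),R)
env.movel(W(45,114,69+D),max_speed=150); st("down")
env.movel(W(45,182,68+D),max_speed=80); st("out")
env.movel(W(45,187,46+D),max_speed=80); st("low")
env.movel(W(45,200,115+D),max_speed=200)
env.move_to(W(45,-82,115+D),R); st("back")
cv2.imwrite("pics/side8.png",viewer.capture("side")[...,::-1]);cv2.imwrite("pics/top8.png",viewer.capture("top")[...,::-1])
f=lambda n,r0,c0:cv2.resize(cv2.imread(n)[r0:r0+100,c0:c0+100],(400,400))
cv2.imwrite("pics/c8.png",np.hstack([f("pics/side8.png",140,250),f("pics/top8.png",150,215)]))
E
```

```text
down 23.09 [[ 45.3 113.2  50.3]] [ 0.2 -0.5  0.6] 0.0
out 24.09 [[ 45.  181.7  48.9]] [ 0.1  0.7 -0.4] 0.0
low 24.52 [[ 44.7 186.8  26.2]] [-1.4 -0.3  1.2] -0.0
back 26.12 [[ 45.1 -81.2  95.9]] [ 0.3  1.  -0.1] 0.0
```

View pics/c8.png

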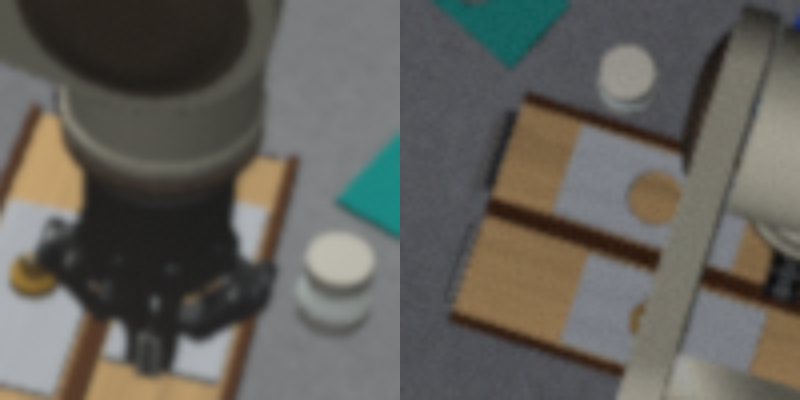

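The far stop is gone from the mouth in the side view (right crop edge near (265,138)). In the top view it hangs outside as a dark strip at crop (500,155), top px ≈(240,189). The plate has not moved, so I'll push it now, stopping short.

```bash
python3 - <<'E'
from h import *
R=list(np.load("R.npy")); D=-19
env.movel(W(45,-82,66+D),max_speed=150)
env.movel(W(45,-80,62.3+D),max_speed=40); st("low")
env.movel(W(45,-40,62.3+D),max_speed=50); st()
env.movel(W(45,18,62.3+D),max_speed=50); st("pushed"); env.hold(.1)
for c in("side","top"):
    cv2.imwrite(f"pics/{c}9.png",viewer.capture(c)[...,::-1])
    for d in look_for(c,"holed_mid"): print(c,np.round(d["point"],1),round(d["conf"],2),to_stand(P,unproj(c,d["point"],64)).round(0))
f=lambda n,r0,c0:cv2.resize(cv2.imread(n)[r0:r0+100,c0:c0+100],(400,400),interpolation=3)
cv2.imwrite("pics/c9.png",np.hstack([f("pics/side9.png",140,250),f("pics/top9.png",150,200)]))
E
```

```text
low 26.95 [[ 45.3 -79.8  43.9]] [-0.3  0.2 -0.7] 0.0
 27.9 [[ 45.  -40.1  43.2]] [-1.1  1.   0.1] -0.0
pushed 29.21 [[45.  17.8 43.3]] [-1.  -0.4  0.5] -0.0
side [356.5 277.3] 0.87 [[ 213. -127.   64.]]
side [359.3 179.9] 0.66 [[178. 165.  64.]]
side [209.9 330.5] 0.66 [[ -52. -322.   64.]]
side [308.5 211.3] 0.45 [[73. 27. 64.]]
top [323.7 156.9] 0.89 [[207. -66.  64.]]
top [238.6 189.8] 0.85 [[ 32. 147.  64.]]
top [150.8 254.1] 0.71 [[-230.  332.   64.]]
top [233.7 139.7] 0.7 [[174. 210.  64.]]
top [367.7 269.4] 0.63 [[ -76. -288.   64.]]
```

View pics/c9.png

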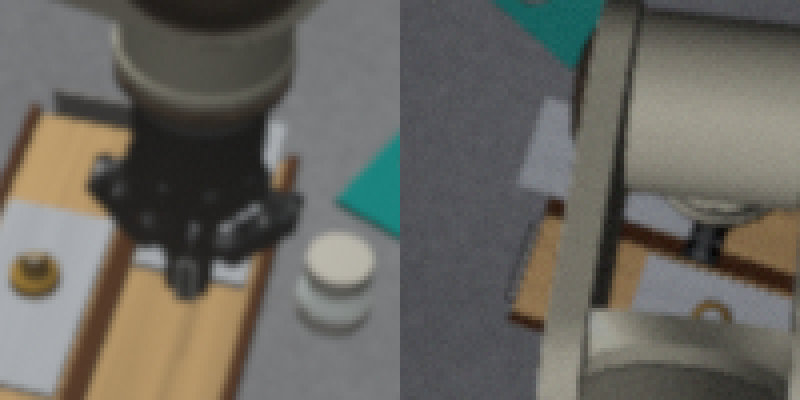

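The plate has moved. In the top view its front edge runs (235.8,174.5)–(230,197). In the side view its rear edge runs about (284,206)–(310,211), beside the fingertips.

```bash
python3 - <<'E'
from h import *
for c,u in(("top",(235.75,174.5)),("top",(230,197)),("side",(283.75,205.5)),("side",(310.5,211))): print(c,to_stand(P,unproj(c,u,66)).round(1))
R=list(np.load("R.npy"))
# retract to see the whole plate
env.movel(W(45,2,45),max_speed=100); env.movel(W(45,0,110),max_speed=200); env.move_to(W(45,-200,150),R); st()
for c in("side","top"): cv2.imwrite(f"pics/{c}10.png",viewer.capture(c)[...,::-1])
f=lambda n,r0,c0:cv2.resize(cv2.imread(n)[r0:r0+100,c0:c0+100],(400,400),interpolation=3)
cv2.imwrite("pics/c10.png",np.hstack([f("pics/side10.png",140,250),f("pics/top10.png",150,215)]))
E
```

```text
top [[ 73.3 169.7  66. ]]
top [[  3.2 164.2  66. ]]
side [[10.3 27.6 66. ]]
side [[77.5 27.8 66. ]]
 31.12 [[  44.8 -199.4  149.3]] [-0.1  0.2  0.4] 0.0
```

View pics/c10.png

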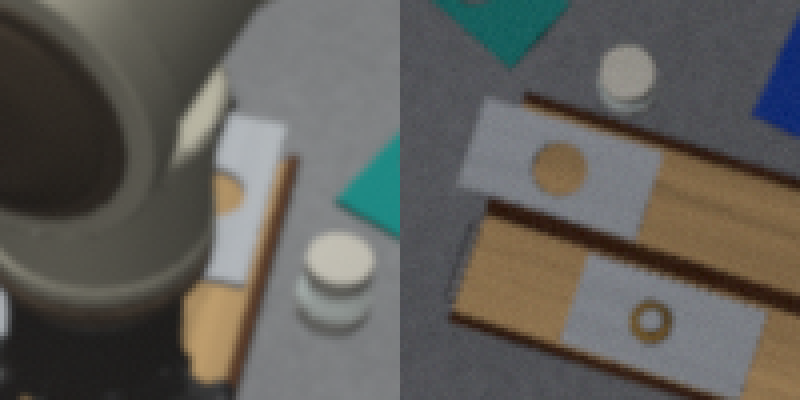

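In this picture the plate lies straight, with its front edge at top px (236.8,174)–(229.5,197), the hole at (254.8,192) and the rear edge at (280.5,188)–(274.3,210). That puts the overhang at about 28 mm, so I'll push about 12 mm more, from TCP y 18 to 30.

```bash
python3 - <<'E'
from h import *
for u in ((254.75,192),(233.1,185.5),(277.4,199)): print(to_stand(P,unproj("top",u,66)).round(1))
R=list(np.load("R.npy"))
env.move_to(W(45,-3,110),R); env.movel(W(45,-3,47),max_speed=200); env.movel(W(45,0,43.3),max_speed=40)
env.movel(W(45,30,43.3),max_speed=40); st("pushed")
env.movel(W(45,10,45),max_speed=80); env.movel(W(45,5,110),max_speed=200); env.move_to(W(45,-200,170),R); env.hold(.2); st()
for c in("side","top"): cv2.imwrite(f"pics/{c}11.png",viewer.capture(c)[...,::-1])
f=lambda n,r0,c0:cv2.resize(cv2.imread(n)[r0:r0+100,c0:c0+100],(400,400),interpolation=3)
cv2.imwrite("pics/c11.png",np.hstack([f("pics/side11.png",140,250),f("pics/top11.png",150,215)]))
E
```

```text
[[40.2 98.6 66. ]]
[[ 39.1 166.6  66. ]]
[[40.9 27.5 66. ]]
pushed 33.67 [[45.  30.  43.3]] [-0.5 -0.6  0.1] 0.0
 35.61 [[  45.  -198.7  169.4]] [ 0.3  0.2 -0.5] 0.0
```

View pics/c11.png

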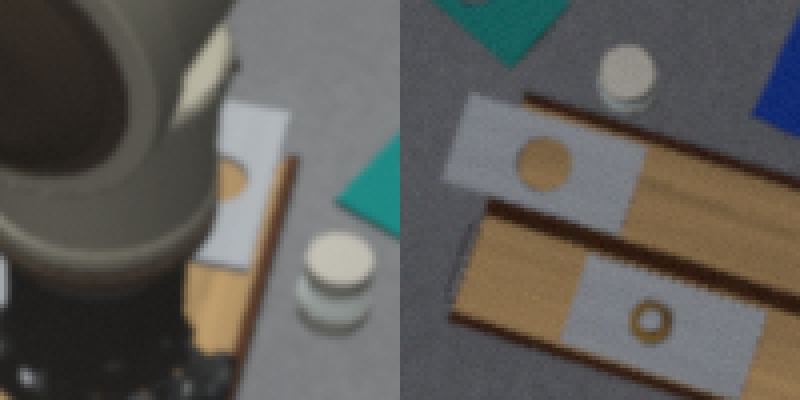

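The picture shows the plate straight in its lane, hole at top px (251,191). Measured against its own 140 mm length, the overhang is about 41 mm. The plain plate and hub have not moved, and the arm is clear, so I'm handing in.

```bash
python3 - <<'E'
from h import *
print(to_stand(P,unproj("top",(251,191),66)).round(1)); print(env.close_job())
E
```

```text
[[ 39.7 110.2  66. ]]
the job is handed in; nothing more can be done
None
```

The job is handed in, no verdict returned: the far-lane stop is tipped down, and the holed plate lies straight in its lane, overhanging the mouth by about 40 mm as measured in the pictures, with the arm clear.

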